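# Set a stone up under the drill stand and hold the drill on its mark

### The arm

A 6-joint arm with a two-finger parallel gripper is mounted at the origin on the work surface. World frame = base frame: x ahead of the robot, y to its left, z up, the work surface at z = 0. Lengths are in mm, angles in degrees, forces in N, time in s.
With the tool pointing down it reaches from about 350 to 925 mm from the base axis. Payload 6.4 kg.
Tool frame: the origin (TCP) lies at the very end of the fingers, on their centre line; the grasp point (between the pads) lies 19 mm behind it; z points along the fingers, y is the direction in which the jaws open and shut (so a half turn about z gives the same grasp; the last joint's range is limited). The gripper opens to 94 mm and grips with 3 to 60 N. Pads are 16 mm wide; open, the fingers measure 119 mm over their backs; the gripper's body (75 mm by 177 mm) begins 78 mm behind the grasp point.
Start: joints at [-74.376, 14.043, 89.255, -0, 76.702, -9.975], TCP at [280.859, -586.201, 205.455] pointing down, gripper open.
Joint ranges: [-179.41, 179.41], [-58.25, 129.5], [7.25, 145.43], [-54.29, 234.29], [11.92, 165.04], [-157.13, 157.13]. Speed limits (degrees/s): [147.25, 147.25, 180, 180, 180, 180].

### API

Orientations are given as [roll, pitch, yaw] about the fixed x, y, z axes, in that order (R = Rz(yaw) Ry(pitch) Rx(roll)).
In Python, from plant import robot, jaws, cams, job gives the robot as it stands. The module is installed in compiled form; this text tells all that it offers. Calls block until the motion is done:
- robot.movep(position, orientation): joint-space move of the TCP to a pose.
- robot.line_to(position, rot=None, speed=150): straight line of the TCP; rot=None keeps the orientation; speed is the mean speed in mm/s.
- robot.move_joints(angles): joint-space move.
- jaws.set_gripper(opening, grasp_force=None): finger opening in mm; grasp_force is the grip in N (None keeps the last); returns when the fingers have stopped.
- robot.dwell(seconds).
- robot.inverse_kinematics(position, orientation): joint angles nearest the present ones, or None.
- robot.sense(): the state.
- cams.camera(name): name is "side" or "top"; returns a dict with "img" (420x560x3 uint8, red, green, blue), "mtx" (3x3 intrinsics, pixels), "R" (3x3) and "t" (3): a world point X has camera coordinates R X + t. Camera axes: x right, y down, z forward; pixel columns grow to the right and rows downward; lengths in mm; the calibration is good to about 2 mm. A picture is of the moment at which its call begins. There is no depth.
A pose or a line that the arm cannot do raises robot.MotionError and nothing moves.
- job.hand_in(): hands the job in, once; it reports no verdict.
The state is a dict: "clock": time; "qpos": joint angles; "joint_vel": joint speeds; "effort": joint torques, N m; "eef_pos": TCP position; "orientation": TCP orientation; "ft_force": force on the tool from outside, world axes, zero at the start; "wrist_torque": the same for the moment, N m; "gripper_width": finger opening in mm.
Only numpy, scipy, OpenCV 4.12 (cv2) and the standard library are available. Lean on these libraries where they do the work, as an engineer would, in place of code of your own. Each camera call takes 0.05 s, during which the arm holds its last target. There are 200 camera calls.

### The job

The stone in the drill stand has to be set up for its dowel hole. Slacken the clamp lever of the sliding table, slide the table until the pencil cross on the stone is exactly under the point of the drill and tighten the clamp lever fully again; then bring the feed lever down by its grip until the point of the drill rests on the cross with light pressure, not forced, and stay like that: finish still holding the lever down, so that the depth stop can be set. Leave the other tools on the bench where they lie.

Things in the scene. Friction and masses are not known exactly. Their poses are not given: they have to be found in the camera images.
- drill_stand: Bench drill stand, bolted down, set at an angle on the bench. Origin on the bench exactly below the drill's axis, z up. In its own axes (mm): grey base plate x -150..150, y -180..90, 22 high, with a slide way along x; column at -y, feed lever pointing to +y, the sliding table's knob and clamp lever at the -x end. The column stands on the side away from the robot.
- chuck (a point): Lower end of the drill's chuck, on the drill axis, 227 above the bench at rest. Above it: chuck radius 22 up to 311, then yoke and green drill of radius 36 up to 475. A pistol handle sticks out of it 160, midway between the stand's +x and -y, at 405 to 460 high. It goes down with the feed lever. Keep the gripper clear of it.
- table_slide (a joint): Sliding table with a drill vice that grips the stone: position along the stand's x axis (m), -0.075 to 0.02; 0 when the cross is under the drill. It starts at -0.06 to -0.025, so it has to slide to +x. With the clamp slack it slides with about 4 N, with the clamp tight not below some 35 N. Table plate 265 x 110, top 60 above the bench, 190 to the -x side and 75 to the +x side of the cross.
- slide_knob (a point): Middle (97 above the bench) of the upright round black knob on the sliding table, by which it is slid: diameter 29, from 74 to 115 above the bench, free all round. It is 165 to the -x side and 25 to the -y side of the cross, in the stand's axes. The point has the stand's axes.
- clamp (a joint): Clamp lever of the sliding table, on an upright screw that rides on the table. 0 = tight (at its stop, handle pointing to the stand's +y); grows turning anticlockwise seen from above to 1.2 rad (slack, handle swung towards the stand's -x). It grips in the last 0.3 rad; it takes about 4 N at the handle's end, up to 8 N to tighten, and stays where it is left.
- clamp_axis (a point): Point on the clamp lever's upright turning axis, at the height of the handle's end (95 above the bench); 105 to the -x side and 30 to the +y side of the cross in the stand's axes; moves with the table. The point has the stand's axes.
- clamp_tip (a point): On the clamp lever's handle near its end, 70 from the turning axis, 95 above the bench, at the bar's centre. The handle is a steel bar 12 to 15 thick, 85 long from the axis; the table's top is 35 below it.
- feed_lever (a joint): Feed lever of the drill stand: 0 = up at rest (sloping up by 0.2 rad), grows to 0.5 rad as it is pressed down. The drill goes down 0.12 m per rad and touches the stone at about 0.33 rad. A spring returns it when let go: about 6 N at the grip to start, 11 N just before the stone; from there each mm lower at the grip adds about 3 N there and 7 N at the drill point.
- feed_pivot (a point): Turning axis of the feed lever (it lies along the stand's x axis), 270 above the bench, at (57, -120) in the stand's axes, on a collar of the stand's round steel column. The column's axis is at (0, -120), its radius 20 (collars and head sleeve 36), and it is 422 tall: keep clear of it.
- feed_grip_mid (a point): Middle of the feed lever's grip, 290 from the pivot; at rest 328 above the bench at (57, 164) in the stand's axes, and it comes down by about 97 on an arc about the pivot until the drill touches.
- feed_grip: The black round grip itself: diameter 24 (29 at a collar on its inner end), 100 long; its origin is its middle and its z axis points along the lever, outwards.
- drill_bit: Masonry bit of diameter 8 (12 across its carbide tip), 75 long below the chuck; origin at its point, z up. It goes straight down with the feed lever.
- drill_tip (a point): The point of the drill, 152 above the bench at rest, on the vertical axis over the stand's origin.
- stone: Sandy limestone block 125 x 70 x 52 held fast in the drill vice of the sliding table; origin at the centre of its underside, axes as the stand's.
- cross_mark (a point): Centre of the pencil cross (two dark lines 24 long) on the stone's top, 112.5 above the bench, 40 below the drill's point at rest.
- pencil: Bystander: flat carpenter's pencil lying on the bench, 160 x 14 x 8.
- chisel_wide: Bystander: wide stone chisel with a round wooden handle lying on the bench, 260 long, 26 thick.
- try_square: Bystander: steel try square lying flat on the bench, blade 150, stock 100, 15 thick.
- bench_brush: Bystander: wooden bench brush standing on its bristles, 190 long, 35 wide, 46 high.
- chisel_narrow: Bystander: narrow stone chisel with a wooden handle, 260 long, 26 thick.
- mallet: Bystander: round wooden mason's mallet standing on its head, diameter 100, 250 tall.
- dowel_tin: Bystander: open metal tin, diameter 80, 90 high.

How it is judged:
By the outcome, as a careful person would: the job done as asked, in the order asked, and still so for the second after the job is handed in, while the arm keeps its last pose, push and grip.
It also fails if it takes over 72 s, if anything falls off the work surface, if the arm or the gripper's body presses on something with over 40 N, if the wrist force passes 120 N, or if a joint passes its speed limit or range.

## Working session

There is one attempt and no reset: what is moved stays moved. The work goes in short steps, each a Python script; the robot and the scene stay as the last script left them, time stands still between calls to the robot, and variables do not carry over. Pictures are saved under pics/ and viewed, about 8 in all and at most 12, crops included, and the job is handed in when it is done.

```bash
mkdir -p pics; python3 - <<'E'
from plant import robot,jaws,cams,job
import cv2,numpy as np
np.set_printoptions(precision=3,suppress=True)
for n in("top","side"):
    c=cams.camera(n); cv2.imwrite(f"pics/{n}0.png",cv2.resize(c["img"][:,:,::-1],(800,600),interpolation=cv2.INTER_CUBIC))
    print(n,c["mtx"],c["R"],c["t"],-c["R"].T@c["t"])
    np.savez(n+".npz",K=c["mtx"],R=c["R"],t=c["t"])
print(robot.sense())
E
```

```text
top [[440.58    0.    278.08 ]
 [  0.    440.58  211.686]
 [  0.      0.      1.   ]] [[ 0.025 -1.    -0.015]
 [-0.999 -0.025 -0.042]
 [ 0.041  0.016 -0.999]] [ -20.817  579.288 1286.12 ] [ 525.778  -27.141 1308.791]
side [[451.306   0.    281.236]
 [  0.    451.306 214.504]
 [  0.      0.      1.   ]] [[-0.723 -0.69   0.014]
 [-0.497  0.506 -0.705]
 [ 0.479 -0.517 -0.709]] [ 407.017  449.777 1192.446] [ -53.785  669.588 1157.   ]
{'clock': 0.1, 'qpos': array([-74.376,  14.078,  89.315,  -0.   ,  76.7  ,  -9.977]), 'joint_vel': array([-0.034, -0.054, -0.174, -0.09 , -0.045, -0.098]), 'effort': array([  0.001, -41.692, -31.553,   0.069,   0.031,  -0.   ]), 'eef_pos': array([ 280.707, -585.693,  204.505]), 'orientation': array([-179.908,   -0.016,   25.601]), 'ft_force': array([0.372, 0.521, 0.955]), 'wrist_torque': array([ 0.04 , -0.001, -0.068]), 'gripper_width': 93.85229188700033}
```

View pics/top0.png

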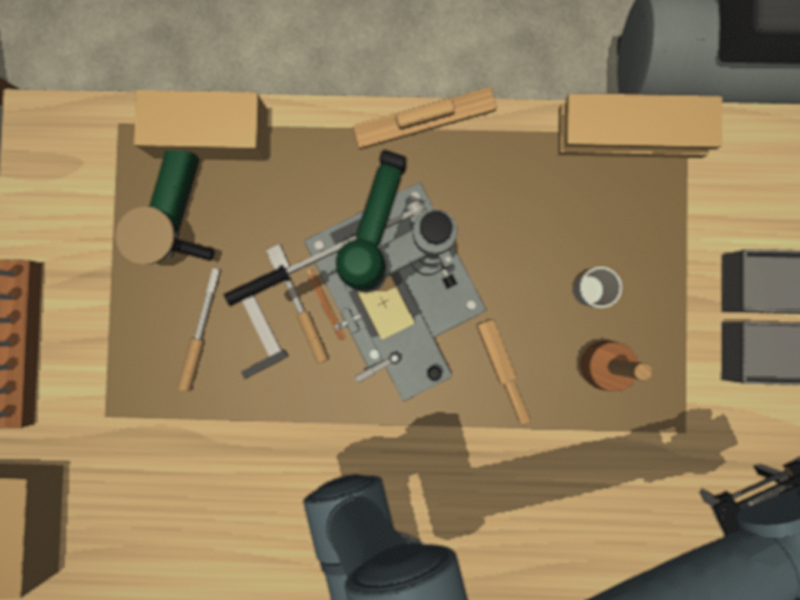

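View pics/side0.png

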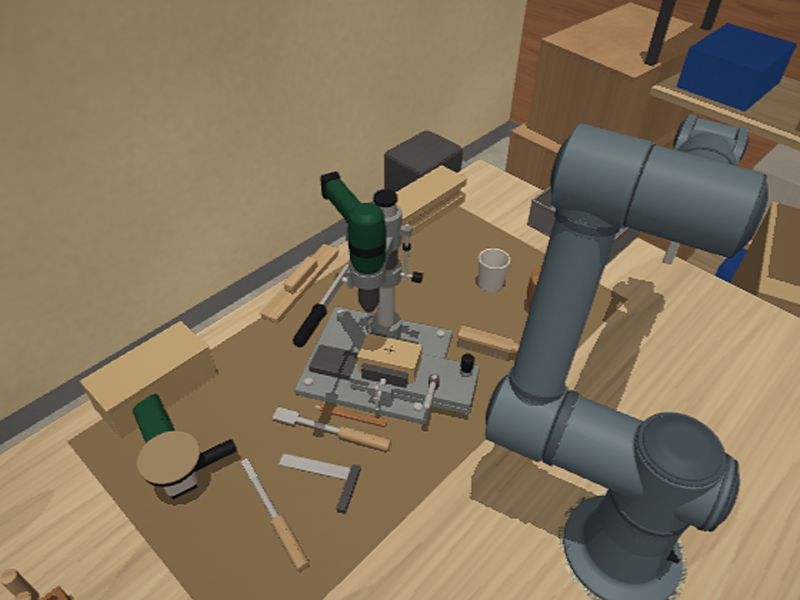

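The top view shows the stand yawed about 25–30°: knob (435,373), clamp pivot (396,357), cross (383,302), grip (255,286). In the side view the cross is at (391,350) and the knob at (467,362). I'll enlarge both.

```bash
python3 - <<'E'
import cv2
from plant import cams
for n,(u,v,w,h) in dict(top=(150,125,200,150),side=(190,150,160,150)).items():
    im=cams.camera(n)["img"][v:v+h,u:u+w,::-1]
    s=4
    im=cv2.resize(im,None,fx=s,fy=s,interpolation=cv2.INTER_CUBIC)
    for k in range(0,w,20): cv2.putText(im,str(u+k),(k*s,10),0,.35,(0,0,255)); cv2.line(im,(k*s,12),(k*s,18),(0,0,255))
    for k in range(20,h,20): cv2.putText(im,str(v+k),(0,k*s+4),0,.35,(0,0,255)); cv2.line(im,(25,k*s),(32,k*s),(0,0,255))
    cv2.imwrite(f"pics/{n}1.png",im)
E
```

```text
(no output)
```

View pics/top1.png

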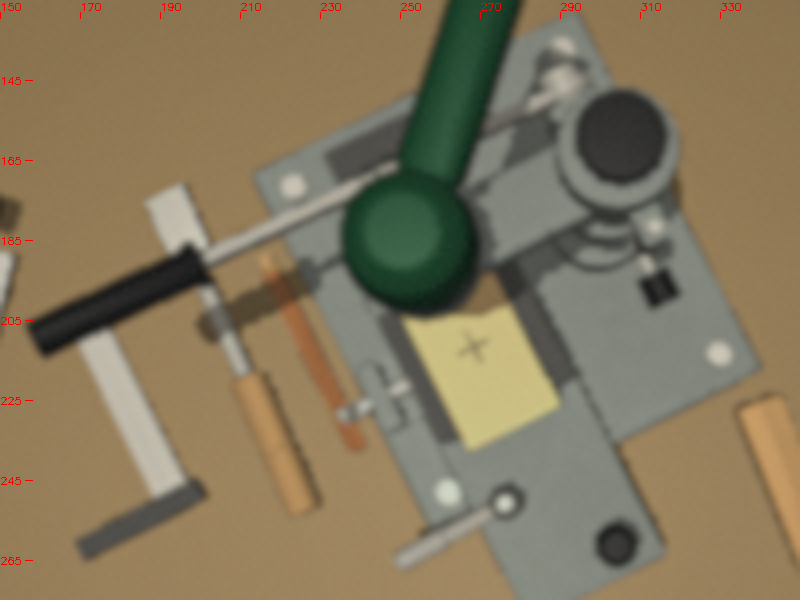

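View pics/side1.png

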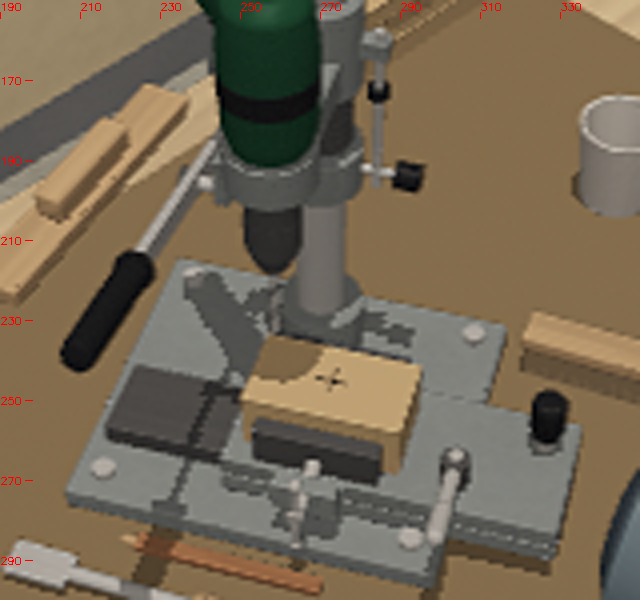

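```bash
cat > fit.py <<'E'
import numpy as np
from scipy.optimize import least_squares
C={n:np.load(n+".npz") for n in("top","side")}
def proj(n,P):
    c=C[n]; q=c["K"]@(c["R"]@P+c["t"]); return q[:2]/q[2]
def world(p,P):
    a=p[2]; return np.array([p[0]+np.cos(a)*P[0]-np.sin(a)*P[1],p[1]+np.sin(a)*P[0]+np.cos(a)*P[1],P[2]])
E
python3 - <<'E'
from fit import *
np.set_printoptions(precision=3,suppress=True)
c2=np.cos(.2);s2=np.sin(.2)
g=lambda r:(57,-120+r*c2,270+r*s2)
# name,cam,pixel,stand point,rides on table
O=[("knob","top",(304.25,260.75),(-165,-25,115),1),("caxis","top",(276.5,250.5),(-105,30,103),1),
("cross","top",(268.25,211.75),(0,0,112.5),1),("gout","top",(159.5,208.75),g(340),0),("gin","top",(198.75,191.25),g(240),0),
("b++","top",(213.75,168.25),(150,90,22),0),("b--","top",(340.5,216.75),(-150,-180,22),0),("b+-","top",(295,128.75),(150,-180,22),0),
("col","top",(305.25,159),(0,-120,422),0),
("knob","side",(327.25,249.5),(-165,-25,115),1),("caxis","side",(304,263.75),(-105,30,103),1),("cross","side",(273.25,245),(0,0,112.5),1),
("gout","side",(209.5,240),g(340),0),("gin","side",(224.5,215.5),g(240),0),
("b++","side",(206.75,273.75),(150,90,22),0),("b--","side",(316.25,231.25),(-150,-180,22),0),("b+-","side",(235,215.5),(150,-180,22),0),("chuck","side",(258,216),(0,0,227),0)]
def res(p):
    return np.concatenate([proj(n,world(p,(P[0]+t*p[3],P[1],P[2])))-u for _,n,u,P,t in O])
r=least_squares(res,[650,0,.45,-40],loss="soft_l1")
p=r.x; print(p,np.degrees(p[2]))
for o,e in zip(O,res(p).reshape(-1,2)): print(o[0],o[1],e)
np.save("p.npy",p)
print("tip",proj("side",world(p,(0,0,152))),"clamp handle end",[proj(n,world(p,(p[3]-105-85*np.sin(a),30+85*np.cos(a),95))) for n in C for a in(0,)])
for k,P in dict(knob=(p[3]-165,-25,97),ca=(p[3]-105,30,95),ct=(p[3]-105,100,95),grip=(57,164,328)).items(): print(k,world(p,P))
E
```

```text
[614.889  40.24    0.494 -42.576] 28.3096593093305
knob top [-0.658  0.232]
caxis top [-1.049 -0.396]
cross top [-0.47  -1.035]
gout top [-1.698  0.957]
gin top [ 0.283 -0.72 ]
b++ top [-1.585 -0.658]
b-- top [0.147 0.247]
b+- top [-1.008 -2.541]
col top [ 0.097 -0.589]
knob side [1.187 0.555]
caxis side [ 0.762 -1.783]
cross side [0.469 0.198]
gout side [ 0.525 -0.355]
gin side [0.316 2.097]
b++ side [-0.016 -1.578]
b-- side [ 2.024 -0.373]
b+- side [ 0.46  -1.853]
chuck side [1.658 0.126]
tip [260.153 233.623] clamp handle end [array([247.91 , 263.978]), array([297.833, 286.044])]
knob [443.995 -80.21   97.   ]
ca [470.736  -3.334  95.   ]
ct [437.54   58.294  95.   ]
grip [587.297 211.657 328.   ]
```

```bash
cat > h.py <<'E'
from plant import robot,jaws,cams,job
import cv2
from fit import *
np.set_printoptions(precision=2,suppress=True)
p=np.load("p.npy"); YAW=np.degrees(p[2])
def S(x,y,z): return world(p,np.array([x,y,z],float))
def rot(a=0): return [180,0,YAW+np.degrees(a)]
def F():  # force in stand axes
    s=robot.sense(); f=s["ft_force"]; c,n=np.cos(p[2]),np.sin(p[2])
    return np.array([c*f[0]+n*f[1],-n*f[0]+c*f[1],f[2]])
def where():
    e=robot.sense()["eef_pos"]; c,n=np.cos(p[2]),np.sin(p[2]); d=e-[p[0],p[1],0]
    return np.array([c*d[0]+n*d[1],-n*d[0]+c*d[1],d[2]])
def clampP(s,a,off,r,z):  # finger centre, off = distance from bar centre line on the clockwise(+x) side
    return S(s-105-r*np.sin(a)+off*np.cos(a),30+r*np.cos(a)+off*np.sin(a),z)
def shot(name,u,v,w,h,s,cam="side"):
    im=cams.camera(cam)["img"][v:v+h,u:u+w,::-1]
    im=cv2.resize(im,None,fx=s,fy=s,interpolation=cv2.INTER_CUBIC)
    for k in range(0,w,10): cv2.putText(im,str(u+k),(k*s,10),0,.35,(0,0,255)); cv2.line(im,(k*s,12),(k*s,18),(0,0,255))
    for k in range(10,h,10): cv2.putText(im,str(v+k),(0,k*s+4),0,.35,(0,0,255)); cv2.line(im,(25,k*s),(32,k*s),(0,0,255))
    cv2.imwrite(f"pics/{name}.png",im)
E
python3 - <<'E'
from h import *
s=p[3]
shot("rest",230,190,70,75,8)
robot.line_to([200,-415,400],speed=300)
jaws.set_gripper(0,20)
robot.movep(clampP(s,0,28,65,200),rot())
robot.line_to(clampP(s,0,28,65,80),speed=150)
print(robot.sense()["clock"],where(),F())
for a in np.linspace(0,1.0,6):
    robot.line_to(clampP(s,a,14,65,80),rot(a),speed=60)
    print(round(a,2),F(),where())
robot.line_to(clampP(s,.8,30,65,80),speed=100)
robot.line_to(clampP(s,.8,30,65,170),speed=200)
print(robot.sense()["clock"],F())
shot("clamp1",190,150,160,150,4)
E
```

```text
5.775 [-118.93   94.45   80.89] [ 0.68 -0.18  0.44]
0.0 [-0.61  0.41  0.62] [-133.8    94.89   80.39]
0.2 [ 2.73 -0.89  0.42] [-146.19   96.07   80.45]
0.4 [0.01 0.54 0.08] [-160.09   95.45   80.  ]
0.6 [1.74 3.31 1.59] [-172.67   92.04   79.92]
0.8 [1.73 3.67 1.29] [-184.59   85.74   79.78]
1.0 [-0.5   4.04  1.44] [-194.95   77.16   79.72]
9.075 [-0.3  -0.29  0.09]
```

View pics/rest.png

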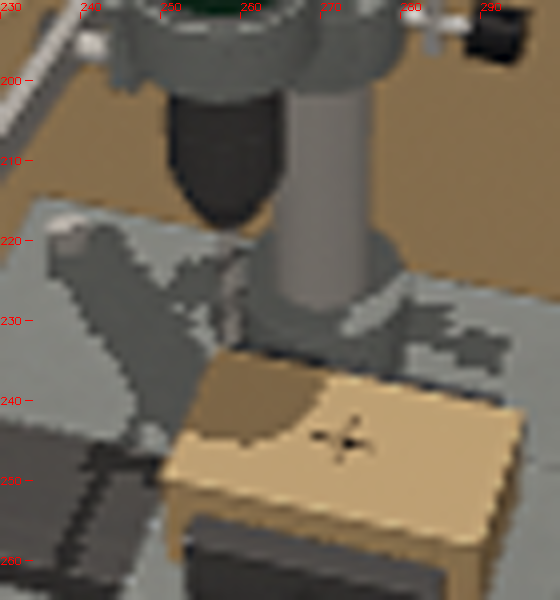

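View pics/clamp1.png

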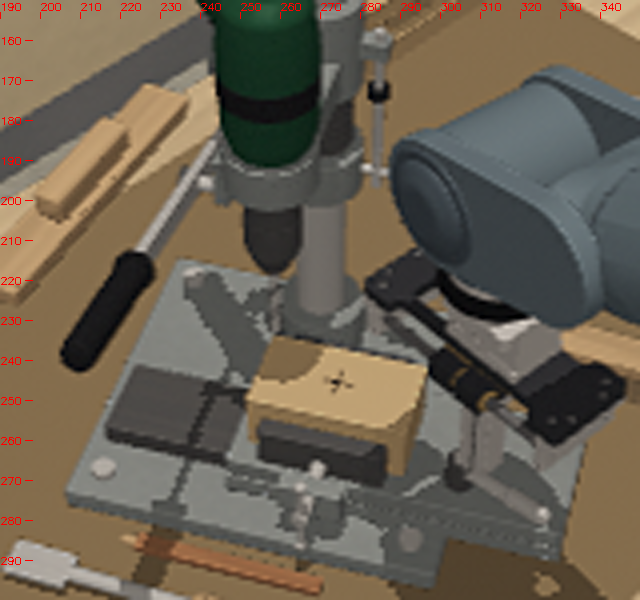

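The rest view shows the bit's point at about (258.6,232.7) and the cross at (272.5,244.5). After the push the handle is swung out to about 1 rad, and the cross has moved about 1 px (274,245), so the table shifted slightly. Next: grip the knob and slide the table.

```bash
python3 - <<'E'
from h import *
v=proj("side",S(0,0,112.5))-proj("side",S(0,0,152)); g=(proj("side",S(5,0,112.5))-proj("side",S(-5,0,112.5)))/10
print("v",v,"px/mm",g)
s=p[3]-1.5
robot.movep(S(s-165,-25,170),rot())
jaws.set_gripper(62,25)
robot.line_to(S(s-165,-25,80),speed=150); print(F())
jaws.set_gripper(15,25); print(robot.sense()["gripper_width"],F(),where())
robot.line_to(S(-165,-25,80),speed=40)
print(F(),where(),robot.sense()["clock"])
shot("slid1",230,205,50,50,12)
E
```

```text
v [0.25 8.68] px/mm [-0.31 -0.07]
[-0.13 -0.66 -0.03]
27.46258262215778 [0.55 4.83 5.82] [-208.96  -23.99   80.22]
[-2.2   5.81  6.77] [-165.37  -23.82   80.21] 13.5333
```

View pics/slid1.png

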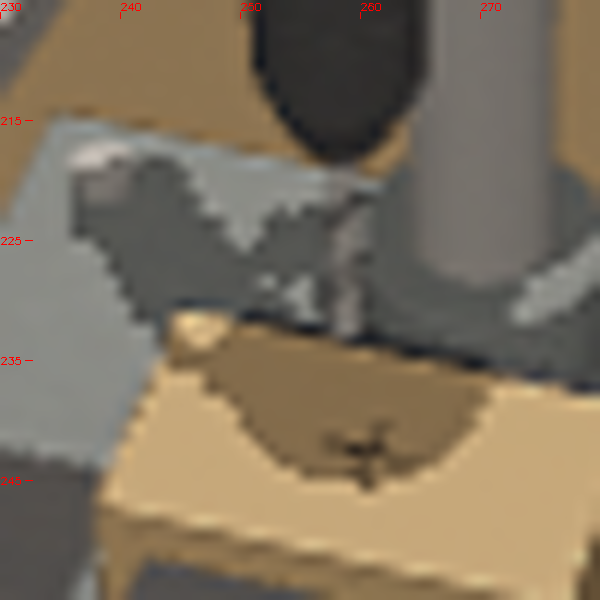

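Point at (258.3,232.7), cross at (259.9,242.0), and the target for the cross is (258.5,241.4). It needs about 4 mm more towards +x.

```bash
python3 - <<'E'
from h import *
robot.line_to(S(-161,-25,80),speed=30)
robot.dwell(.2)
print(F(),where(),robot.sense()["clock"])
shot("slid2",245,210,27,37,16)
c=cams.camera("side")["img"].astype(float).mean(2)
print(c[224:250,252:267].astype(int))
E
```

```text
[-1.28  5.34  5.54] [-161.08  -23.83   80.22] 14.0667
[[ 79  82  82  84  80  83 116 111  99  81  82  83  90 103 107]
 [ 82  83  85  85  80  86 115 111  98  82  83  84  90 103 109]
 [ 84  85  84  85  84  93 111  83  64  84  84  83  87 100 108]
 [ 83  83  83  82  83  86  92  84  83  85  83  84  82  87 100]
 [134  80 103 134  78  71  95  86  72  84  84  84  83  83  84]
 [ 83 103 145 133  77  64  92 107  68  75  85  84  83  83  83]
 [ 86  83 104 133  75  75 116 105  62  72  77  86  86  85  85]
 [ 49  55  86 123 104  79 116 108  72  74  74  78  82  89  90]
 [ 86  64  50  28  37  67 117 107  51  55  78  79  81  82  82]
 [106 107 108 105  92  88  74  49  38  40  49  54  62  70  69]
 [104 105 104 105 106 106 106 112 118  91  80  52  34  43  49]
 [104 104 105 105 105 105 104 105 104 106 106 107 112 116  89]
 [104 104 104 104 104 104 105 104 104 104 105 105 105 105 106]
 [104 104 104 104 105 105 104 104 105 104 105 104 104 105 104]
 [105 104 105 105 104 105 104 105 106 105 104 104 104 104 105]
 [104 104 105 105 105 105 106  96  73 106 105 105 104 104 103]
 [104 104 105 106 107 106 108  97  73 107 105 105 104 104 104]
 [103 104  99  71  48  84  84  86  92 108 106 104 105 104 103]
 [ 99 103 104 106 102  84  72  25  58  64  88 105 104 103 101]
 [155  98 101 103 104 101  83  92 108 101  88 104 102  98 123]
 [164 167 156  97  99  88  55 103 103 102 101  99 124 168 166]
 [162 164 164 166 167 161 146 157  97 124 169 167 166 163 162]
 [162 162 163 163 163 164 164 165 166 165 164 163 163 162 163]
 [162 163 163 162 162 162 162 163 163 163 162 162 162 162 162]
 [162 162 162 163 162 162 162 163 162 162 162 163 162 162 162]
 [166 165 164 163 163 163 163 162 162 162 162 162 162 162 162]]
```

View pics/slid2.png

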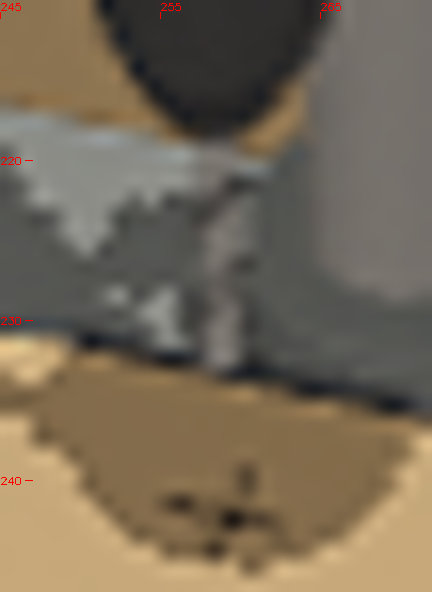

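```bash
cat > meas.py <<'E'
from h import *
def edges(c,rows,lo,hi,lvl=None):
    out=[]
    for r in rows:
        x=np.arange(lo,hi); y=c[r,lo:hi]; m=y.argmin()
        def cross(idx):
            for a,b in zip(idx[:-1],idx[1:]):
                l=66
                if y[a]<l<=y[b]: return x[a]+(l-y[a])/(y[b]-y[a])*(x[b]-x[a])
        L=cross(list(range(m,-1,-1))); R=cross(list(range(m,len(y))))
        out.append((r,L,R))
    return out
def crossfit(c,guess,win=7):
    # template: two 24 mm lines projected; subpixel shift that best matches darkness
    P0=proj("side",S(0,0,112.5)); t=np.linspace(-12,12,97)
    pts=np.array([proj("side",S(a,0,112.5))-P0 for a in t]+[proj("side",S(0,a,112.5))-P0 for a in t])
    u0,v0=np.round(guess).astype(int); g=np.mgrid[v0-win:v0+win+1,u0-win:u0+win+1]
    pat=c[g[0],g[1]]; bg=np.where(pat>130,163,105.); w=np.where(cv2.dilate((pat>115).astype(np.uint8),np.ones((3,3)))>0,.1,1.)
    d=np.clip(bg-pat,0,None)*w
    def sc(q):
        m=np.exp(-((g[1][...,None]-q[0]-pts[:,0])**2+(g[0][...,None]-q[1]-pts[:,1])**2)/(2*.5**2)).sum(-1)*w
        return -(m*d).sum()/np.linalg.norm(m)/np.linalg.norm(d)
    best=min(((sc((u,v)),u,v) for u in np.arange(u0-2,u0+2,.1) for v in np.arange(v0-2,v0+2,.1)))
    return best
E
python3 - <<'E'
from meas import *
c=cams.camera("side")["img"].astype(float).mean(2)
e=edges(c,range(203,214),245,272); print([(r,round(L,1),round(R,1),round((L+R)/2,2)) for r,L,R in e if L and R])
print("axis pred",[proj("side",S(0,0,z)) for z in(112.5,152,227,250,270)])
print("axis dx for 5mm", proj("side",S(0,0,250))-proj("side",S(5,0,250)))
print("cross now",crossfit(c,(258.7,241.9)))
im=cv2.imread("pics/slid1.png").astype(float).mean(2); d=cv2.resize(im,(50,50),interpolation=cv2.INTER_AREA)
f=np.zeros((420,560)); f[205:255,230:280]=d
print("cross slid1",crossfit(f,(259.9,242)))
im=cv2.imread("pics/rest.png").astype(float).mean(2); d=cv2.resize(im,(70,75),interpolation=cv2.INTER_AREA)
E
```

```text
[(203, np.float64(250.4), np.float64(265.0), np.float64(257.7)), (204, np.float64(250.4), np.float64(264.9), np.float64(257.69)), (205, np.float64(250.4), np.float64(265.0), np.float64(257.72)), (206, np.float64(250.4), np.float64(265.0), np.float64(257.69)), (207, np.float64(250.6), np.float64(265.0), np.float64(257.78)), (208, np.float64(250.6), np.float64(265.0), np.float64(257.78)), (209, np.float64(250.5), np.float64(265.0), np.float64(257.78)), (210, np.float64(250.5), np.float64(265.0), np.float64(257.77)), (211, np.float64(251.1), np.float64(264.8), np.float64(257.94)), (212, np.float64(251.4), np.float64(264.3), np.float64(257.85)), (213, np.float64(252.1), np.float64(263.9), np.float64(258.0))]
axis pred [array([260.4, 242.3]), array([260.15, 233.62]), array([259.66, 216.13]), array([259.5 , 210.47]), array([259.36, 205.44])]
axis dx for 5mm [1.67 0.34]
cross now (np.float64(-0.9229353754414835), np.float64(259.00000000000045), np.float64(241.7999999999999))
cross slid1 (np.float64(-0.9027222958779121), np.float64(260.3000000000005), np.float64(242.19999999999987))
```

```bash
python3 - <<'E'
from meas import *
c=cams.camera("side")["img"].astype(float)
print(c.mean(2)[214:233,253:265].astype(int))
print((c[...,0]-c[...,2])[214:233,253:265].astype(int))
E
```

```text
[[ 35  44  47  46  47  46  47  45  43  40  60 103]
 [ 85  32  41  45  45  47  45  40  35  58  98 100]
 [108  65  33  39  39  39  38  36  39  76 113  98]
 [113 108  67  32  36  35  35  40  78 118 111  98]
 [128 115 100  74  53  57  67  90 117 110  93  97]
 [136 139 143 148 119 116 107  95  98  92  83  91]
 [139 139 139 134 115 114 116 127 114  81  82  92]
 [141 142 143 137 116 105  60  64  80  81  84  92]
 [101 133  79  82  82  75  82  97  81  81  83  90]
 [ 81  81  82  77  62  81 111  96  82  83  84  90]
 [ 82  84  84  80  83 116 110  99  81  83  83  90]
 [ 84  85  85  81  86 115 111  98  83  83  83  90]
 [ 84  84  84  84  93 111  83  63  83  83  84  88]
 [ 82  82  83  83  86  92  83  83  85  83  84  83]
 [ 80 103 135  77  72  96  85  72  84  84  84  84]
 [104 144 133  76  64  92 107  68  74  85  83  84]
 [ 84 103 133  75  76 115 105  62  72  78  86  86]
 [ 55  86 122 104  79 116 108  72  74  75  79  82]
 [ 64  50  29  37  67 116 107  51  56  78  80  79]]
[[-3  1  2  2  4  3  3  4  2  0 11 20]
 [44 -3  2  4  3  4  4  1  0 25 43 17]
 [57 29 -2  0  2  3  1  0  3 38 54 17]
 [64 60 30 -1  1  2  0  5 38 64 55 17]
 [15 24 48 33 16  4 14 48 64 57 29 19]
 [ 3  2  3  4  7 10 14 40 47 26 -1  6]
 [ 6  5  4  5  7 11  8  2  1  1  2  8]
 [ 5  5  6  6  9 11  4  2  1  2  3  8]
 [ 3  5  2  3  5  6  6  4  1  2  3  6]
 [ 2  3  2  2  4  7 10  4  2  1  3  7]
 [ 3  3  3  4  8 12 10  4  2  3  4  7]
 [ 3  2  3  3  7 11 10  4  3  3  4  7]
 [ 2  1  2  3  7 10  8  4  3  3  1  5]
 [ 3  3  2  2  6  9  7  4  3  4  3  3]
 [ 1  3  4  2  4 10  9  5  3  3  4  3]
 [ 5  5  4  3  3  8 10  4  2  3  2  2]
 [ 1  2  5  3  6 12 11  2  2  3  3  3]
 [ 1  3  3  2  6 10 11  4  2  2  3  1]
 [25 13 -3 -2  3  9  9  2  1  3  3  2]]
```

Point column is about 258.4 and the chuck edges agree, so the cross should be at u≈258.65. It is at 259.0, so +1 mm. Then release the knob and tighten.

```bash
python3 - <<'E'
from meas import *
robot.line_to(S(-160,-25,80),speed=20); robot.dwell(.2)
c=cams.camera("side")["img"].astype(float).mean(2); print("cross",crossfit(c,(258.7,241.8)),where())
jaws.set_gripper(62)
robot.dwell(.1); c=cams.camera("side")["img"].astype(float).mean(2); print("released",crossfit(c,(258.7,241.8)),F())
robot.line_to(S(-160,-25,150),speed=200)
jaws.set_gripper(0)
s=4
A=1.0
robot.movep(clampP(s,A,-30,76,150),rot(A))
robot.line_to(clampP(s,A,-30,76,80),speed=150)
print(robot.sense()["clock"],F())
for a in (1.0,.8,.6,.45,.3,.2,.1,.05,0):
    robot.line_to(clampP(s,a,-14,76,80),rot(a),speed=60)
    print(a,F(),where())
    if F()[0]<-11: break
c=cams.camera("side")["img"].astype(float).mean(2); print("cross",crossfit(c,(258.7,241.8)))
print(robot.sense()["clock"])
E
```

```text
cross (np.float64(-0.9228354628309449), np.float64(258.8000000000004), np.float64(241.7999999999999)) [-160.49  -23.8    80.21]
released (np.float64(-0.9238825125577692), np.float64(258.8000000000004), np.float64(241.7999999999999)) [0.11 0.09 0.99]
18.6333 [ 0.16 -0.26 -0.23]
1.0 [-0.78 -0.58  0.58] [-171.79   59.3    80.63]
0.8 [-0.15 -0.54  0.64] [-165.09   72.91   80.12]
0.6 [-1.13 -1.2   0.04] [-155.58   84.91   79.85]
0.45 [-1.46 -1.42 -0.11] [-146.88   92.44   79.8 ]
0.3 [-0.95 -1.53  0.64] [-137.14   98.57   79.77]
0.2 [-3.21 -0.45  0.93] [-130.38  101.88   79.72]
0.1 [-4.28  0.41  1.75] [-123.28  104.58   79.62]
0.05 [-5.07 -0.1   3.09] [-119.83  105.6    79.62]
0 [-8.73  0.45  3.99] [-116.79  106.45   79.57]
cross (np.float64(-0.9297909113448474), np.float64(258.4000000000003), np.float64(241.6999999999999))
21.65
```

```bash
python3 - <<'E'
from meas import *
b=clampP(4,0,-14,76,80); d=S(1,0,0)-S(0,0,0)
for k in range(1,8):
    robot.line_to(b+d*1.2*k,speed=20); f=F(); print(k,f,where())
    if f[0]<-17: break
robot.dwell(.2)
print(F(),where())
robot.line_to(b-d*20,speed=100); robot.line_to(b-d*20+[0,0,110],speed=200)
c=cams.camera("side")["img"].astype(float).mean(2); print("cross",crossfit(c,(258.6,241.8)),crossfit(c,(259,242),6))
e=edges(c,range(203,211),245,272); print("chuck",np.mean([(L+R)/2 for r,L,R in e]))
shot("tight",190,150,160,150,4)
print(robot.sense()["clock"])
E
```

```text
1 [-13.61  -0.88   8.61] [-116.71  106.47   79.5 ]
2 [-18.48  -0.48  11.32] [-116.56  106.51   79.45]
[-17.7   -0.72  10.65] [-116.57  106.5    79.44]
cross (np.float64(-0.9065194052495713), np.float64(258.4000000000003), np.float64(241.6999999999999)) (np.float64(-0.9233060260756841), np.float64(258.4000000000003), np.float64(241.6999999999999))
chuck 257.7505618538359
23.525
```

View pics/tight.png

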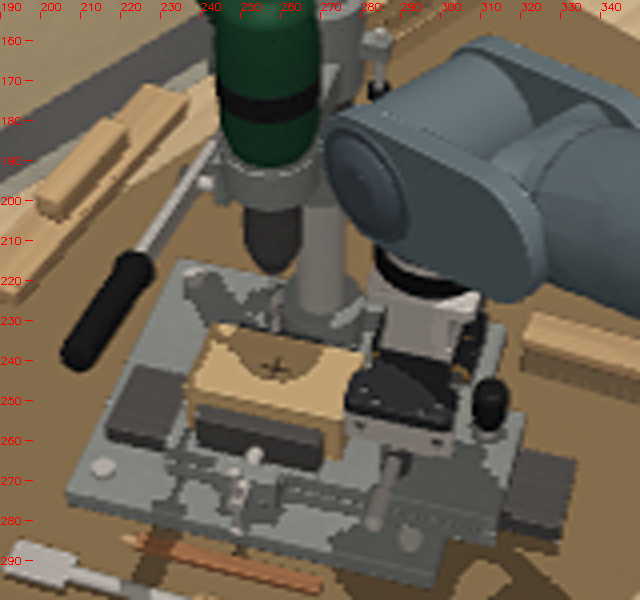

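The handle is at its stop: 18 N there with no further travel. The cross fits at u=258.4 against an expected 258.7, so I'll do a finer fit before deciding whether to correct.

```bash
python3 - <<'E'
from meas import *
img=cams.camera("side")["img"]; cv2.imwrite("pics/raw_tight.png",img[...,::-1]); c=img.astype(float).mean(2)
print(c[236:248,250:268].astype(int))
P0=proj("side",S(0,0,112.5)); t=np.linspace(-12,12,97)
def pts(w):
    o=np.linspace(-w/2,w/2,5); A=[(a,b) for a in t for b in o]; A=A+[(b,a) for a,b in A]
    return np.array([proj("side",S(a,b,112.5))-P0 for a,b in A])
for win in(5,6,7):
  for sg in(.3,.45):
    g=np.mgrid[241-win:242+win,258-win:259+win]; pat=c[g[0],g[1]]
    lit=(pat>112).astype(np.uint8); w=np.where(cv2.dilate(lit,np.ones((3,3)))>0,0,1.); w=w*(g[0]>236)
    q=pts(1.2)
    def res(x):
        m=np.exp(-((g[1][...,None]-x[0]-q[:,0])**2+(g[0][...,None]-x[1]-q[:,1])**2)/(2*sg**2)).sum(-1)
        return ((105-x[2]*m-pat)*w).ravel()
    best=min((least_squares(res,[u,v,.5],loss="soft_l1",f_scale=15) for u in(258,258.5,259) for v in(241.3,241.8)),key=lambda r:r.cost)
    print(win,sg,best.x,best.cost)
e=[]
for r in range(165,180): # drill body vs background
    pass
E
```

```text
[[ 98  99  99  98  98  98  98  99  98  99  98  99  99  99  99  99 101 101]
 [ 99  99  98  99  99  99  99  99  99  98  98  99  98  98  99  98  99  99]
 [ 97  99  98  98  98  98  99  99  99 100  99  99  98  98  99  98  99  98]
 [ 95  98  99  99  99  99  99 100  95  78  84 100  98  99  99  98  99  98]
 [ 92  97  98 100 100 101 101 102  90  56 102 101  99  99  99  98  98  97]
 [148  94  97  99  94  68  45  79  70  58 103 101 100  99  99  99  98  95]
 [158 148  93  97  98 101  97  74  50  37  54  60  84 100  98  97  96 117]
 [156 158 147  92  94  98 100  92  69 103 102  95  83  98  96  93 116 159]
 [155 156 158 159 148  92  89  71  80  97  97  96  95  93 118 161 159 157]
 [155 155 156 156 158 159 160 161 162 149  90 117 161 160 158 157 156 155]
 [155 155 155 155 155 156 156 156 157 157 158 158 158 156 156 155 155 155]
 [155 155 155 155 155 155 155 155 155 156 156 155 155 155 155 155 155 155]]
5 0.3 [258.49 241.67   1.14] 1921.71461684489
5 0.45 [258.43 241.68   0.6 ] 1478.0017954930436
6 0.3 [258.49 241.67   1.14] 2084.4951606729473
6 0.45 [258.43 241.68   0.6 ] 1645.2016355430376
7 0.3 [258.49 241.67   1.14] 2266.1460654847697
7 0.45 [258.43 241.68   0.6 ] 1826.8525408690025
```

The refined cross is (258.46,241.67) against a target of about 258.7, which is within about 0.8 mm and near the measuring limit. Next is the feed lever, with the tool leaning away from the drill so the wrist clears it.

```bash
cat > lev.py <<'E'
from meas import *
from scipy.spatial.transform import Rotation as Ro
TILT=-20
Rm=Ro.from_euler("z",YAW,degrees=True)*Ro.from_euler("x",TILT,degrees=True)*Ro.from_euler("z",90,degrees=True)*Ro.from_euler("x",180,degrees=True)
RPY=list(Rm.as_euler("xyz",degrees=True)); TZ=Rm.as_matrix()[:,2]
OFF=np.zeros(3)
def G(th,back=0):
    a=.2-th; return S(57,-120+290*np.cos(a),270+290*np.sin(a))+TZ*(19-back)+OFF
E
python3 - <<'E'
from lev import *
print(RPY,TZ,[robot.inverse_kinematics(G(*k),RPY) for k in((0,110),(0,0),(.35,0))])
w=where(); robot.line_to(robot.sense()["eef_pos"]+[-20,20,200],speed=250)
robot.movep(G(0,100),RPY)
jaws.set_gripper(62,15)
f0=F(); print(f0,robot.sense()["clock"])
robot.line_to(G(0,0),speed=120); print(F())
shot("grip",140,130,200,150,4)
E
```

```text
[np.float64(180.0), np.float64(20.000000000000004), np.float64(118.30965930933048)] [ 0.16 -0.3  -0.94] [array([ 21.06,   4.87,  80.04, -19.85,  92.31,  -8.55]), array([ 17.55,   6.39,  88.85, -19.87,  81.42,  -8.34]), array([ 17.79,  10.44,  94.91, -20.71,  72.  ,  -4.52])]
[-0.55 -0.06 -1.1 ] 26.6583
[-0.93  0.58  0.27]
```

View pics/grip.png

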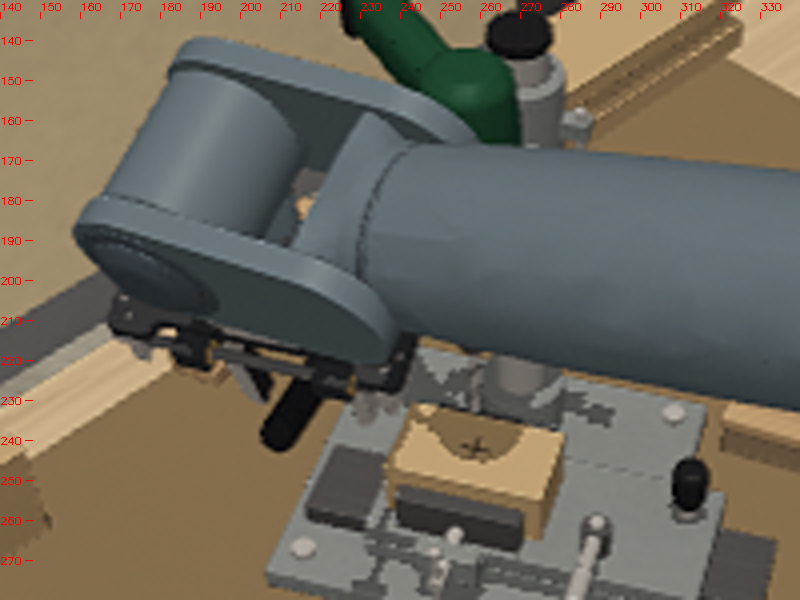

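The view shows the jaws straddling the grip with a finger on each side (about (203,226) and (232,232)). The wrist is clear of the drill, but the forearm will hide the chuck from the side. Closing and bringing the lever down.

```bash
python3 - <<'E'
from lev import *
jaws.set_gripper(10,15); robot.dwell(.1)
print(robot.sense()["gripper_width"],F(),where(),robot.sense()["clock"])
for th in(.07,.14,.2,.25,.28,.3):
    robot.line_to(G(th),speed=70); print(th,F(),where())
E
```

```text
23.61970614960561 [11.3  -1.93 -3.59] [ 59.8  157.73 309.8 ] 28.475
0.07 [4.98 1.43 7.58] [ 59.91 160.7  293.41]
0.14 [5.   2.96 8.66] [ 59.92 162.95 273.34]
0.2 [3.29 3.52 8.87] [ 59.92 163.68 255.98]
0.25 [3.6  3.32 9.44] [ 59.94 163.46 241.5 ]
0.28 [3.18 4.28 8.55] [ 59.93 162.94 232.8 ]
0.3 [3.43 5.41 9.55] [ 59.95 162.45 227.13]
```

```bash
python3 - <<'E'
from lev import *
for th in(.32,.33,.335,.34,.345,.35,.355,.36,.365,.37):
    robot.line_to(G(th),speed=40); robot.dwell(.15); f=F(); w=where(); print(th,f,w, "lever",round(.2-np.arcsin((w[2]+17.85-270)/290),4))
    if f[2]>13.5: break
print(robot.sense()["clock"])
E
```

```text
0.32 [ 2.7   4.56 10.  ] [ 59.94 161.9  221.59] lever 0.3056
0.33 [1.83 5.27 9.19] [ 59.96 161.59 218.73] lever 0.3155
0.335 [2.06 5.22 9.95] [ 59.94 161.43 217.27] lever 0.3206
0.34 [1.27 5.15 9.34] [ 59.97 161.24 215.87] lever 0.3254
0.345 [1.5  5.33 9.78] [ 59.95 161.05 214.4 ] lever 0.3306
0.35 [1.25 4.75 9.79] [ 59.95 160.85 212.98] lever 0.3355
0.355 [1.26 5.32 9.73] [ 59.95 160.65 211.68] lever 0.34
0.36 [ 0.62  7.2  13.12] [ 59.98 160.52 211.03] lever 0.3423
0.365 [-2.03  7.15 15.27] [ 60.   160.31 210.36] lever 0.3446
34.2833
```

Contact showed as the force rising from 9.8 to 15.3 N over about 1.3 mm, so roughly 9–12 N at the point. I'll look to see whether the point is visible.

```bash
python3 - <<'E'
from lev import *
shot("down",215,190,100,75,8); print(F(),where(),robot.sense()["clock"])
E
```

```text
[-2.88  7.08 17.27] [ 60.01 160.33 210.35] 34.3333
```

View pics/down.png

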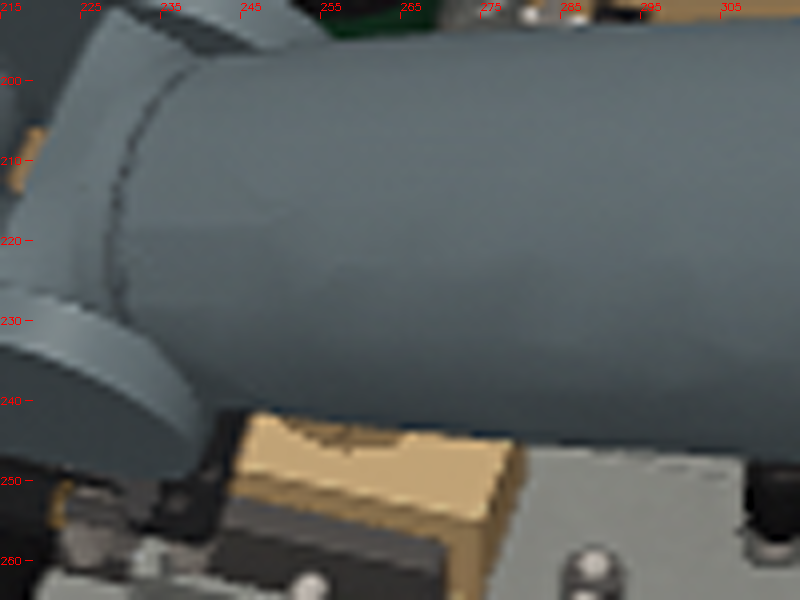

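The forearm hides the point, so I can't check it directly. I'll average the force, ease off if it's high, and hand in.

```bash
python3 - <<'E'
from lev import *
def avg():
    o=[]
    for _ in range(8): robot.dwell(.06); o.append(F())
    return np.mean(o,0)
a=avg(); print(a)
if a[2]>15:
    robot.line_to(G(.3625),speed=20); print(avg(),where())
s=robot.sense(); print(s["clock"],s["gripper_width"])
job.hand_in()
E
```

```text
[-1.9   7.59 16.32]
[-1.04  6.8  14.97] [ 60.   160.4  210.71]
35.5167 23.479399067142012
the job is handed in; nothing more can be done
```

The stone is set up and the job is handed in at 35.5 s of robot time, but I could not see the drill's point on the cross at the end, because the forearm hid it.

- **Clamp slackened:** I swung the lever out by about 1.0 rad of its 1.2.
- **Table slid:** I moved the table by its knob, towards the stand's +x.
- **Clamp tightened:** I pushed the lever back to its stop, where 18 N gave no further travel.
- **Feed lever:** I gripped it and brought it down until the drill touched the stone. I eased off a little and finished still holding it.

**Last checks:**
- **Alignment:** The last side-camera fit of the tightened table put the cross about 0.25 px past the drill axis. That is roughly 0.8 mm towards +x, with an uncertainty of about 0.6 mm. Tightening had nudged the table by about 1 mm, and I did not redo it because the error was close to what the camera can resolve.
- **Pressure:** The force at the grip was about 15 N, against 9.8 N just before contact. The grip went about 1 mm past touching. That makes roughly 7 to 12 N at the drill point, and the two estimates do not agree exactly.
- **Grip:** The jaws were closed on the lever at 23.5 mm.
- **Bench tools:** I did not touch any of them on purpose, but I did not check them in a final picture.

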